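Open the ratchet stop of a disc rack

ROBOT

A 7-joint arm with a two-finger parallel gripper is mounted at the origin on the work surface. World frame = base frame: x ahead of the robot, y to its left, z up, the work surface at z = 0. Lengths are in m, angles in rad, forces in N, time in s.
With the tool pointing down it reaches from about 0.425 to 0.875 m from the base axis. Payload 4.7 kg.
Tool frame: the origin (TCP) lies midway between the tips of the shut fingers; the grasp point (between the pads) lies 19 mm behind it; x points along the fingers, z is the direction in which the jaws open and shut, and the axes are right-handed (so a half turn about x gives the same grasp; the last joint's range is limited). The gripper opens to 87 mm and grips with 3 to 60 N. Pads are 19 mm wide; open, the fingers measure 117 mm over their backs; the gripper's body (75 mm by 190 mm) begins 51 mm behind the grasp point.
Start: joints at [-1.234, 0.321, -0.07, 1.45, 0.023, 1.371, -0.057], TCP at [0.206, 0.616, 0.223] pointing down, gripper open.
Joint ranges: [-2.86, 2.86], [-0.3, 2.09], [-1.38, 1.24], [0.06, 2.45], [-1.56, 4.7], [0.09, 2.05], [-2.69, 2.69]. Speed limits (rad/s): [2.57, 2.57, 3.14, 3.14, 3.14, 3.14, 3.14].

INTERFACE

Orientations are given as a rotation vector (axis times angle).
In Python, from bench import ctrl gives the robot as it stands.
- The arm moves only by the shell command python3 -m pendant 'ROWS' [OPENING] [FORCE]. ROWS is JSON, a list of rows, each an object with "travel": the shift along the tool's x, y, z in m, a list of three; "twist": the turn about the tool's x in rad. In form: [{"travel": [x, y, z], "twist": twist}, ...]. A call has 1 to 10 rows; each row is the pose to reach, as a shift and turn from the pose measured when the call began, along the tool's axes at that moment; what a row does not reach only later rows make up. A row lasts 1/8 s, in which the tool goes at most 62.5 mm and 10.7 degrees, less where a joint would pass 70% of its speed; a pose out of reach is approached as far as the arm can. A call with a gripper value outside its range is refused whole. OPENING is the opening, from -1 (shut) to 1 (fully open), so that 0 is half open, set as the call begins (- or left out, the last holds). The fingers move at their own pace and stop on an object; FORCE is the grip in N (left out, the last holds). Time passes only in rows, so rows that repeat a pose let the fingers close. It gives the time, the measured TCP pose, the force and the opening at its end, in the units of the state.
- ctrl.get_state(): the state, without advancing time (a new reading comes with each control period).
- ctrl.get_image(name): name is "scene" or "side" or "wrist"; returns the picture (384x512x3 uint8, red, green, blue); there is no depth.
- ctrl.camera_model(name): a dict with "K" (3x3 intrinsics, pixels), "rvec" (rotation vector, rad) and "tvec" (3), from world to camera coordinates, as OpenCV has them; the wrist camera has in their place "T_tool_cam" (4x4, takes a point from camera to tool coordinates, whose origin is the TCP and whose axes are the tool frame's). Camera axes: x right, y down, z forward; pixel columns grow to the right and rows downward; lengths in m; the calibration is good to about 2 mm. A picture is of the moment at which its call begins: read the wrist's pose just before it. camera_model takes no time and is no camera call.
- ctrl.close_job(): hands the job in, once; it reports no verdict.
The state is a dict: "time": time; "joint_positions": joint angles; "qd": joint speeds; "joint_torque": joint torques, N m; "position": TCP position; "tool_rot": TCP orientation; "ft_force": force on the tool from outside, world axes, zero at the start; "torque": the same for the moment, N m; "grip_width": opening from 0.0 (shut) to 1.0 (fully open).
Only numpy, scipy, OpenCV 4.12 (cv2) and the standard library are available. Lean on these libraries where they do the work, as an engineer would, in place of code of your own. Each camera call takes 0.05 s, during which the arm holds its last target.

TASK

Make room for new stock in the disc rack: press down the ratchet release on top of the sliding jaw and, keeping it pressed, push the jaw away from the disc packs along its bar, all the way back to the stop block. Then let the release spring up again and move clear. Nothing is to be picked up, and the disc packs and the other goods on the counter stay where they are.

Things in the scene. Friction and masses are not known exactly. Their poses are not given: they have to be found in the camera images.
- rack: Fixed steel rack, 405 mm long (y), 110 wide. Origin: on the counter under the rack's middle; y along the bar, z up. Two guide rods (x = +-35 mm, top 40 high); between them a bar (top 24 high) with ratchet teeth underneath. End plate 115 high at y = +189 mm; disc packs stand on edge between it and the jaw. Stop block 48 high, 100 wide, at the other end, its near face at y = -149.
- jaw (a joint): How far the jaw is back (towards rack -y, away from the packs), m: 0 = foremost; 0.150 = fully back at the stop block, a hard end. Starts lie between about 0 and 0.06. The ratchet blocks it from going back (after 0 to 7 mm of play) unless the release is held down; towards the packs it clicks freely over teeth 7.5 mm apart. Sliding friction about 2 N; mass 0.45 kg.
- release (a joint): How far the release pad on the jaw is pressed straight down, m: 0 = up (ratchet engaged), 0.008 = fully down, a hard stop. The ratchet is free beyond about 0.004; hold 0.006 or more while pushing. Spring: about 3 N at first, 6.5 N fully down; it springs up when let go.
- release_pad (a point): Centre of the top face of the release pad, a flat ribbed steel plate 50 mm across the rack by 42 mm along the bar (y), 105 mm above the counter when up; it rides on the jaw. On the packs' side (+y) it is open: the jaw's face plate, 90 mm wide, front face 31 mm from this point, is only 95 mm high. On the other side (-y) rises the push post.
- jaw_post (a point): Centre of the exposed upright face, looking at the packs (+y), of the jaw's push post: a black block 70 mm wide across the rack, 12 thick, top 130 mm above the counter. This point is 118 mm above the counter and 23 mm from the pad's centre towards rack -y. A finger that holds the pad down can push this face towards -y to slide the jaw back.
- pack0_center (a point): Centre of a loose pack of cutting discs standing on edge on the guide rods, next to the end plate: a dark cylinder 100 mm in diameter, 34 mm thick, axis along the bar, top 127 mm above the counter. To be left alone.
- pack1_center (a point): Centre of a loose pack of cutting discs standing on edge on the guide rods, the middle one: a dark cylinder 100 mm in diameter, 34 mm thick, axis along the bar, top 127 mm above the counter. To be left alone.
- pack2_center (a point): Centre of a loose pack of cutting discs standing on edge on the guide rods, the one next to the jaw: a dark cylinder 100 mm in diameter, 34 mm thick, axis along the bar, top 127 mm above the counter. To be left alone.
- tub_center (a point): Centre of a loose grey tub with a white lid, 96 mm in diameter, 86 mm high, standing on the counter beside the rack. To be left alone.
- can_center (a point): Centre of a loose spray can, 60 mm in diameter, 160 mm high, standing on the counter beside the rack. To be left alone.
- stack_center (a point): Centre of a loose stack of cutting discs lying flat on the counter beside the rack, 110 mm in diameter, 32 mm high. To be left alone.

How it is judged:
By the outcome, as a careful person would: the job done as asked, in the order asked, and still so for the second after the job is handed in, with the robot touching nothing.
It also fails if it takes over 37 s, if anything falls off the work surface, if the arm or the gripper's body presses on something with over 40 N, if the wrist force passes 120 N, or if a joint passes its speed limit or range.

## Working session

There is one attempt and no reset: what is moved stays moved. The work goes in short steps, Python scripts to look and compute and a shell command to move; the robot and the scene stay as the last step left them, time stands still between calls to the robot, and variables do not carry over. Pictures are saved under pics/ and viewed, and the job is handed in when it is done.

```bash
ls; mkdir -p pics
python3 - <<'E'
from bench import ctrl
import cv2,numpy as np
s=ctrl.get_state()
for k,v in s.items(): print(k,np.round(v,4))
for n in ["scene","side","wrist"]:
    im=ctrl.get_image(n); cv2.imwrite(f"pics/{n}0.png",im[:,:,::-1])
    print(n,ctrl.camera_model(n))
E
```

```text
pics
time 0.0
joint_positions [-1.2339  0.3218 -0.0701  1.4517  0.0226  1.3708 -0.0569]
qd [ 0.0009  0.0008  0.0001 -0.     -0.0003 -0.0007  0.0007]
joint_torque [ 6.00000e-04 -4.91285e+01 -4.03300e-01 -3.12522e+01 -6.38000e-02
  4.39000e-02  2.00000e-04]
position [0.2061 0.6159 0.2215]
tool_rot [-0.9695  1.3463  0.9675]
ft_force [ 0.007  -0.3283 -0.2332]
torque [-0.0093  0.0547  0.0019]
grip_width 1.0056
scene {'K': array([[435.36431501,   0.        , 252.95070883],
       [  0.        , 435.36431501, 190.78327499],
       [  0.        ,   0.        ,   1.        ]]), 'rvec': array([ 1.86256258,  1.81108792, -0.60159796]), 'tvec': array([-0.08077645, -0.37411301,  1.13204914])}
side {'K': array([[401.80869654,   0.        , 252.36594695],
       [  0.        , 401.80869654, 191.93416039],
       [  0.        ,   0.        ,   1.        ]]), 'rvec': array([ 0.24150912, -2.92346039,  1.02222891]), 'tvec': array([0.5654443 , 0.07724207, 0.80889294])}
wrist {'K': array([[279.22664859,   0.        , 252.58101565],
       [  0.        , 279.22664859, 189.92704951],
       [  0.        ,   0.        ,   1.        ]]), 'T_tool_cam': array([[ 1.51502399e-03, -3.04630173e-01,  9.52469507e-01,
        -1.62467937e-01],
       [ 1.30137226e-04, -9.52470532e-01, -3.04630708e-01,
         8.36740406e-02],
       [ 9.99998844e-01,  5.85474568e-04, -1.40337198e-03,
        -9.21217958e-04],
       [ 0.00000000e+00,  0.00000000e+00,  0.00000000e+00,
         1.00000000e+00]])}
```

View pics/scene0.png

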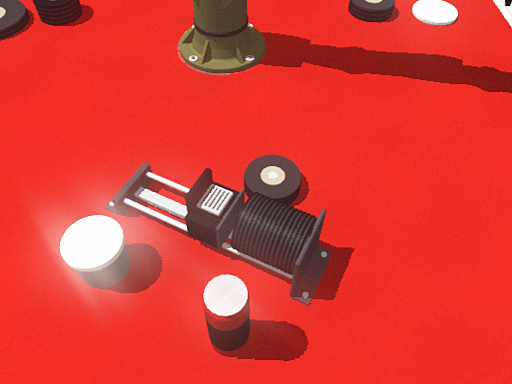

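View pics/side0.png

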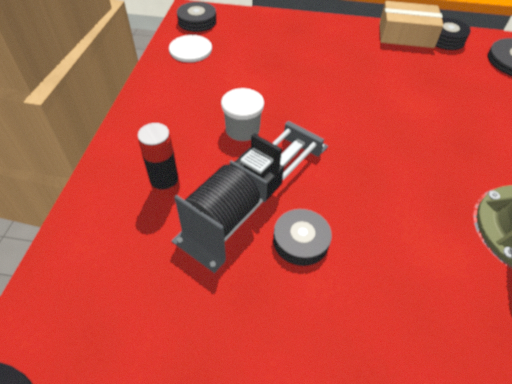

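View pics/wrist0.png

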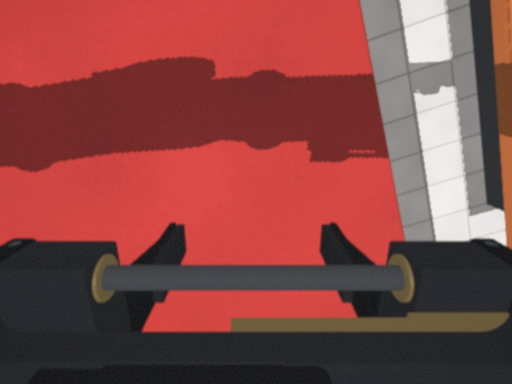

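The scene view shows the rack mid-counter. The stop block is at about (130,187), the pad at (214,200), and the packs at (235-320,195-275) with the end plate at about (312,255). The tub is at (93,245), the can at (228,310), and the flat stack at (272,180). In the side view the pad is at (257,161). The wrist view shows only empty counter. I'll enlarge the first two views next.

Run:
```python
import cv2
a=cv2.imread("pics/scene0.png")[155:305,100:340]; cv2.imwrite("pics/scene0z.png",cv2.resize(a,None,fx=3.3,fy=3.3,interpolation=cv2.INTER_CUBIC))
a=cv2.imread("pics/side0.png")[115:275,165:345]; cv2.imwrite("pics/side0z.png",cv2.resize(a,None,fx=3.7,fy=3.7,interpolation=cv2.INTER_CUBIC))
```

```text
(no output)
```

View pics/scene0z.png

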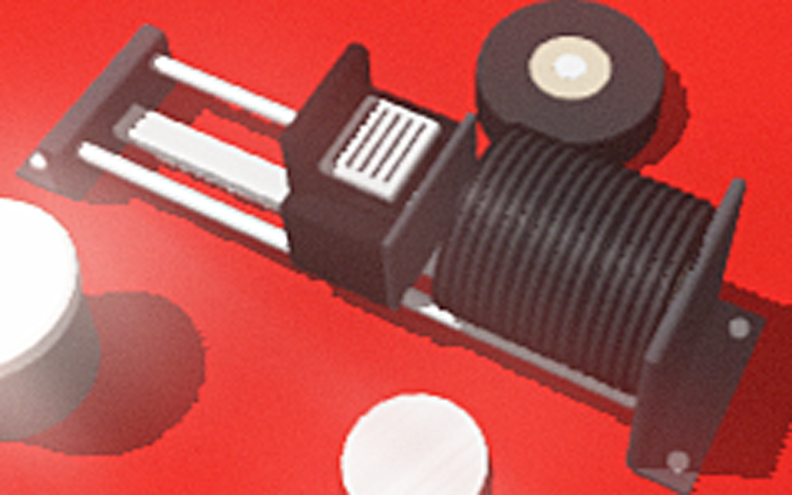

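View pics/side0z.png

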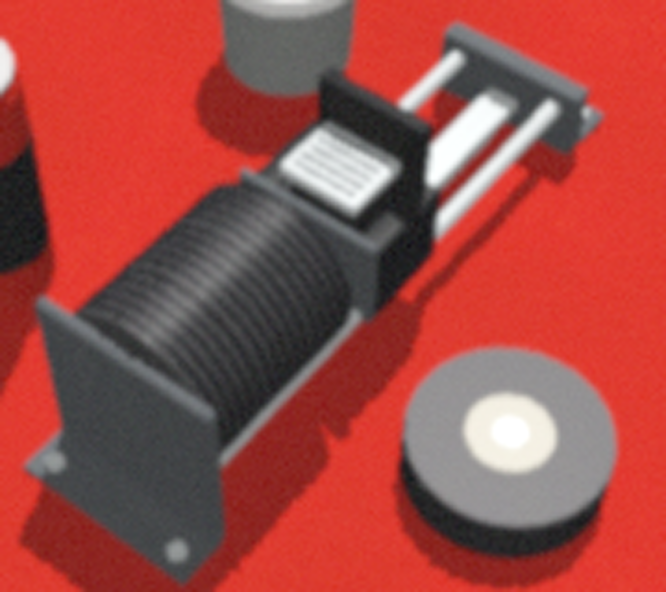

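```bash
cat > h.py <<'E'
import numpy as np,cv2
from bench import ctrl
def ray(n,p):
    c=ctrl.camera_model(n); R=cv2.Rodrigues(c["rvec"])[0]; o=-R.T@c["tvec"]
    u=cv2.undistortPoints(np.array([[p]],float),c["K"],None)[0,0]
    d=R.T@np.array([u[0],u[1],1]); return o,d/np.linalg.norm(d)
def onz(n,p,z):
    o,d=ray(n,p); return o+d*(z-o[2])/d[2]
def tri(p1,p2):
    o,d=ray("scene",p1); q,e=ray("side",p2)
    s,t=np.linalg.lstsq(np.c_[d,-e],q-o,rcond=None)[0]
    a,b=o+s*d,q+t*e; return (a+b)/2,np.linalg.norm(a-b)
def proj(n,P):
    c=ctrl.camera_model(n); return cv2.projectPoints(np.atleast_2d(P).astype(float),c["rvec"],c["tvec"],c["K"],None)[0][:,0]
E
python3 - <<'E'
from h import *
np.set_printoptions(precision=4,suppress=True)
q={}
for n,(x0,y0,x1,y1) in dict(scene=(198,180,236,220),side=(238,145,276,176)).items():
    im=cv2.imread(f"pics/{n}0.png"); hsv=cv2.cvtColor(im,cv2.COLOR_BGR2HSV)
    m=((hsv[...,1]<60)&(hsv[...,2]>130)).astype(np.uint8)*255
    z=np.zeros_like(m); z[y0:y1,x0:x1]=m[y0:y1,x0:x1]
    z=cv2.morphologyEx(z,cv2.MORPH_CLOSE,np.ones((5,5)))
    cs=max(cv2.findContours(z,cv2.RETR_EXTERNAL,cv2.CHAIN_APPROX_NONE)[0],key=cv2.contourArea)
    hull=cv2.convexHull(cs); ap=cv2.approxPolyDP(hull,3,True)[:,0]
    M=cv2.moments(cs); cen=(M['m10']/M['m00'],M['m01']/M['m00'])
    q[n]=cen
    print(n,cen,ap.tolist(),"area",cv2.contourArea(cs)); 
    w=np.array([onz(n,p,.105) for p in ap]); print(w, np.linalg.norm(np.roll(w,-1,0)-w,axis=1)); print("cen on z",onz(n,cen,.105))
print("tri",tri(q['scene'],q['side']))
S=lambda x,y:(100+x/3.3-.35,155+y/3.3-.35)
D=lambda x,y:(165+x/3.7-.36,115+y/3.7-.36)
def seg(n,f,a,b,z):
    A,B=onz(n,f(*a),z),onz(n,f(*b),z); v=A-B; print(n,A,B,np.linalg.norm(v),np.degrees(np.arctan2(v[1],v[0])))
print("rods"); seg("scene",S,(158,62),(290,118),.04); seg("scene",S,(85,150),(288,243),.04)
seg("side",D,(462,55),(402,108),.04); seg("side",D,(555,103),(440,230),.04)
print("endplate top"); seg("scene",S,(740,182),(650,360),.115); seg("side",D,(40,300),(213,415),.115)
print("stop top"); seg("side",D,(455,25),(588,95),.048); seg("scene",S,(150,27),(30,170),.048)
print("post top"); seg("side",D,(325,70),(430,125),.13);seg("scene",S,(355,45),(287,140),.13)
print("stack",onz("side",D(510,432),.032),onz("scene",S(570,65),.032))
print("can",onz("scene",(226,295),.16),onz("side",(154,134),.16)); print("tub",onz("scene",(93,243),.086),onz("side",(243,104),.086))
E
```

```text
scene (215.17828282828282, 200.01464646464646) [[211, 184], [232, 192], [224, 217], [198, 207]] area 660.0
[[ 0.538  -0.0075  0.105 ]
 [ 0.5555  0.0272  0.105 ]
 [ 0.6044  0.0145  0.105 ]
 [ 0.5843 -0.0269  0.105 ]] [0.0389 0.0506 0.0461 0.0502]
cen on z [0.5711 0.0001 0.105 ]
side (255.71379605826905, 160.46101113967435) [[251, 149], [271, 159], [260, 172], [240, 160]] area 389.0
[[ 0.5811 -0.0234  0.105 ]
 [ 0.5389 -0.0037  0.105 ]
 [ 0.5549  0.033   0.105 ]
 [ 0.5972  0.0094  0.105 ]] [0.0467 0.04   0.0485 0.0365]
cen on z [0.5673 0.0053 0.105 ]
tri (array([ 0.5677, -0.    ,  0.0998]), np.float64(0.0008592696383917103))
rods
scene [ 0.4584 -0.1326  0.04  ] [ 0.5003 -0.0553  0.04  ] 0.08793765313976207 -118.48995789884538
scene [ 0.5198 -0.165   0.04  ] [ 0.5822 -0.0516  0.04  ] 0.12942976697026667 -118.82456664264136
side [ 0.5134 -0.1639  0.04  ] [ 0.5442 -0.1113  0.04  ] 0.06099341442315101 -120.37713060351294
side [ 0.4537 -0.1318  0.04  ] [ 0.5111 -0.0193  0.04  ] 0.12628522998248531 -117.01723805599315
endplate top
scene [0.6013 0.1708 0.115 ] [0.6942 0.1193 0.115 ] 0.1061509629626222 150.99899460558544
side [0.6914 0.1219 0.115 ] [0.5978 0.1716 0.115 ] 0.105989272119909 -27.967878000500395
stop top
side [ 0.5203 -0.1815  0.048 ] [ 0.4352 -0.1337  0.048 ] 0.09759627260142312 -29.346821445311097
scene [ 0.4389 -0.138   0.048 ] [ 0.5382 -0.1894  0.048 ] 0.11189068047906185 152.6225950943083
post top
side [ 0.5814 -0.0409  0.13  ] [ 0.5224 -0.0104  0.13  ] 0.06646841114737154 -27.307569314346445
scene [ 0.525  -0.0124  0.13  ] [ 0.5828 -0.0424  0.13  ] 0.06510397290541088 152.59736178443663
stack [0.461  0.1028 0.032 ] [0.4591 0.1026 0.032 ]
can [0.7592 0.0205 0.16  ] [0.7535 0.0235 0.16  ]
tub [ 0.6351 -0.1879  0.086 ] [ 0.6241 -0.1783  0.086 ]
```

Run:
```python
from h import *
from scipy.spatial.transform import Rotation as Ro
np.set_printoptions(precision=4,suppress=True)
s=ctrl.get_state(); R=Ro.from_rotvec(s["tool_rot"]).as_matrix(); print(R, s["position"])
a=np.radians(61.8); u=np.array([np.cos(a),np.sin(a),0])
pad=np.array([.569,.002,.105])
# twist so tool y || +-u
for sg in(1,-1):
    v=R.T@(sg*u); print(sg,"twist",np.arctan2(v[2],v[1]))
# hover: TCP over pad centre -4mm towards post, 60mm above
for h in(.06,): 
    t=pad-.004*u+[0,0,h]; print("travel to",t,R.T@(t-s["position"]))
```

```text
[[-0.0004 -0.9483  0.3173]
 [-0.0015  0.3173  0.9483]
 [-1.     -0.0001 -0.0015]] [0.2061 0.616  0.2217]
1 twist 1.7401445420700752
-1 twist -1.4014481115197182
travel to [ 0.5671 -0.0015  0.165 ] [ 0.0575 -0.5383 -0.471 ]
```

```bash
python3 -m pendant '[{"travel":[0,-0.042,-0.037],"twist":0.174},{"travel":[0,-0.084,-0.074],"twist":0.348},{"travel":[0,-0.126,-0.111],"twist":0.522},{"travel":[0,-0.168,-0.148],"twist":0.696},{"travel":[0,-0.210,-0.185],"twist":0.870},{"travel":[0,-0.252,-0.222],"twist":1.044},{"travel":[0,-0.294,-0.259],"twist":1.218},{"travel":[0,-0.336,-0.296],"twist":1.392},{"travel":[0,-0.378,-0.333],"twist":1.566},{"travel":[0,-0.420,-0.370],"twist":1.740}]' -1 30
cat > rel.py <<'E'
from h import *
from scipy.spatial.transform import Rotation as Ro
np.set_printoptions(precision=4,suppress=True)
a=np.radians(61.8); u=np.array([np.cos(a),np.sin(a),0]); w=np.array([u[1],-u[0],0])
def rel(t=None):
    s=ctrl.get_state(); R=Ro.from_rotvec(s["tool_rot"]).as_matrix(); p=np.array(s["position"])
    v=R.T@u
    print("t %.2f"%s["time"],"p",p,"F",np.array(s["ft_force"]),"grip %.2f"%s["grip_width"],"q",np.array(s["joint_positions"]),"qd max %.3f"%np.abs(s["qd"]).max())
    print("down axis",R[:,0],"twist to align y with +u %.4f"%np.arctan2(v[2],v[1]), "u in tool",v)
    if t is not None: print("travel",R.T@(np.array(t)-p))
E
python3 -c "
from rel import *
rel(np.array([.569,.002,.165])-.004*u)"
```

```text
time: 1.4
position: [0.4876, 0.1303, 0.2223]
tool_rot: [0.389, 1.535, -0.391]
ft_force: [0.7, 1.0, 0.5]
grip_width: 0.023
t 1.40 p [0.4876 0.1303 0.2223] F [0.7433 1.0429 0.4816] grip 0.02 q [-0.7427  0.0009  0.4314  1.8187  0.0005  1.3225 -0.8089] qd max 0.476
down axis [-0.0001 -0.001  -1.    ] twist to align y with +u -0.0053 u in tool [-0.0009  1.     -0.0053]
travel [ 0.0574 -0.0778  0.1328]
```

```bash
python3 -m pendant '[{"travel":[0,-0.024,0.042],"twist":0},{"travel":[0.01,-0.05,0.086],"twist":0},{"travel":[0.03,-0.078,0.133],"twist":-0.005},{"travel":[0.045,-0.078,0.133],"twist":-0.005},{"travel":[0.045,-0.078,0.133],"twist":-0.005},{"travel":[0.045,-0.078,0.133],"twist":-0.005}]'
python3 -c "
from rel import *
rel(np.array([.569,.002,.105])-.004*u)
for n in ['scene','side','wrist']: cv2.imwrite('pics/%s1.png'%n,ctrl.get_image(n)[:,:,::-1])
a=cv2.imread('pics/scene1.png')[90:240,130:330];b=cv2.imread('pics/side1.png')[70:220,180:330]
cv2.imwrite('pics/c1.png',cv2.resize(np.hstack([a,b]),None,fx=2.2,fy=2.2,interpolation=cv2.INTER_CUBIC))
s=ctrl.get_state();print(proj('scene',s['position']),proj('side',s['position']))
"
```

```text
time: 2.15
position: [0.5671, -0.0001, 0.1778]
tool_rot: [0.384, 1.536, -0.384]
ft_force: [0.6, 0.5, -0.3]
grip_width: 0.004
t 2.15 p [ 0.5671 -0.0001  0.1778] F [ 0.6024  0.4809 -0.3462] grip 0.00 q [-0.5603  0.1858  0.5789  1.7415 -0.1068  1.2458 -0.4452] qd max 0.010
down axis [ 0.     -0.0001 -1.    ] twist to align y with +u 0.0021 u in tool [-0.0001  1.      0.0021]
travel [ 0.0728 -0.0013  0.0007]
[[212.0629 168.7997]] [[257.1166 130.0718]]
```

View pics/c1.png

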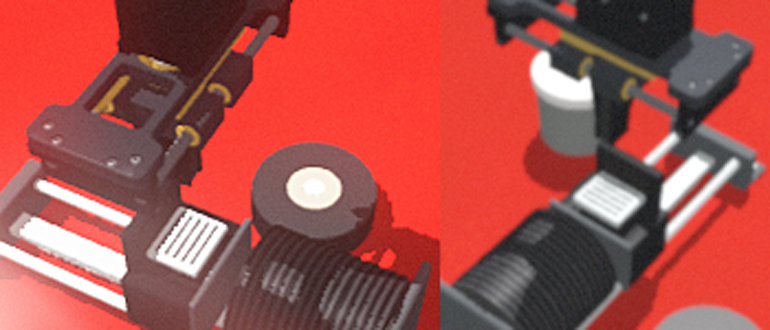

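View pics/wrist1.png

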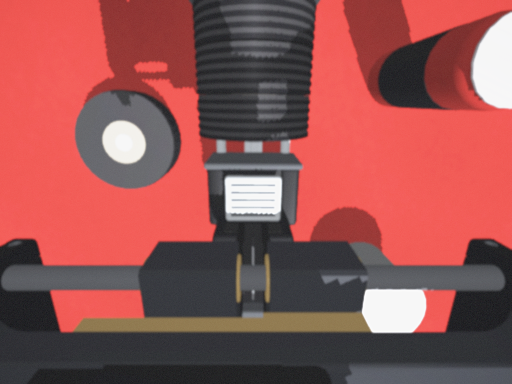

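The shut fingers hang just over the jaw. In the wrist view the pad is seen square on at about (253,196), below the packs and clear of the fingers. I'll measure it from there too.

Run:
```python
from rel import *
im=cv2.imread("pics/wrist1.png"); hsv=cv2.cvtColor(im,cv2.COLOR_BGR2HSV)
m=((hsv[...,1]<60)&(hsv[...,2]>150)).astype(np.uint8)*255
z=np.zeros_like(m); z[168:224,212:295]=m[168:224,212:295]
z=cv2.morphologyEx(z,cv2.MORPH_CLOSE,np.ones((7,7)))
c=max(cv2.findContours(z,cv2.RETR_EXTERNAL,cv2.CHAIN_APPROX_NONE)[0],key=cv2.contourArea)
ap=cv2.approxPolyDP(cv2.convexHull(c),4,True)[:,0]; print(ap.tolist(),cv2.boundingRect(c))
cm=ctrl.camera_model("wrist"); s=ctrl.get_state(); R=Ro.from_rotvec(s["tool_rot"]).as_matrix(); T=cm["T_tool_cam"]
def wz(p,zz):
    u_=np.linalg.solve(cm["K"],[p[0],p[1],1]); d=R@T[:3,:3]@u_; o=R@T[:3,3]+s["position"]; return o+d*(zz-o[2])/d[2]
W=np.array([wz(p,.105) for p in ap]); print(W,np.linalg.norm(np.roll(W,-1,0)-W,axis=1),"mean",W.mean(0))
e=W.mean(0)-s["position"]; print("pad centre from TCP: along u %.4f across %.4f"%(e@u,e@w))
c0=W.mean(0); 
print("TCP px", (lambda q: (cm["K"]@q/q[2])[:2])(np.linalg.inv(T)[:3,3]))
cv2.imwrite("pics/w1z.png",cv2.resize(im[150:250,200:305],None,fx=5,fy=5,interpolation=cv2.INTER_CUBIC))
```

```text
[[281, 178], [278, 219], [227, 218], [227, 176]] (225, 176, 57, 44)
[[ 0.5989  0.0038  0.105 ]
 [ 0.5792 -0.0298  0.105 ]
 [ 0.5385 -0.0069  0.105 ]
 [ 0.5582  0.0276  0.105 ]] [0.039  0.0468 0.0398 0.0472] mean [ 0.5687 -0.0013  0.105 ]
pad centre from TCP: along u -0.0001 across 0.0015
TCP px [251.5137 235.877 ]
```

View pics/w1z.png

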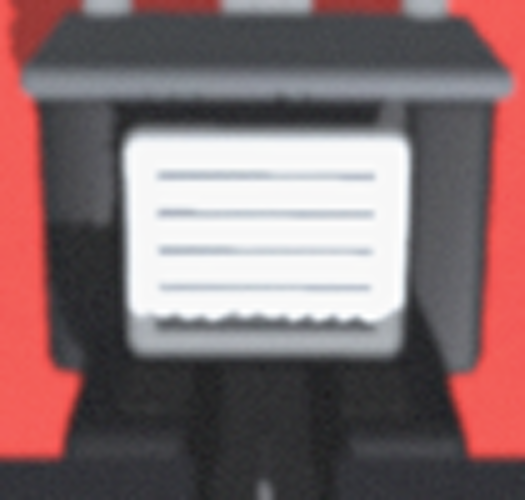

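```bash
python3 -m pendant '[{"travel":[0.03,-0.005,0.001],"twist":0.002},{"travel":[0.055,-0.005,0.001],"twist":0.002},{"travel":[0.066,-0.005,0.001],"twist":0.002},{"travel":[0.068,-0.005,0.001],"twist":0.002},{"travel":[0.068,-0.005,0.001],"twist":0.002}]'
python3 -c "
from rel import *
rel()
for n in ['scene','side','wrist']: cv2.imwrite('pics/%s2.png'%n,ctrl.get_image(n)[:,:,::-1])
a=cv2.imread('pics/scene2.png')[120:270,130:300];b=cv2.imread('pics/side2.png')[90:240,180:330]
cv2.imwrite('pics/c2.png',cv2.resize(np.hstack([a,b]),None,fx=2.4,fy=2.4,interpolation=cv2.INTER_CUBIC))
cv2.imwrite('pics/w2z.png',cv2.resize(cv2.imread('pics/wrist2.png')[180:290,190:320],None,fx=5,fy=5,interpolation=cv2.INTER_CUBIC))
"
```

```text
time: 2.92
position: [0.5668, -0.0052, 0.1112]
tool_rot: [0.386, 1.533, -0.385]
ft_force: [0.5, 0.3, 0.5]
grip_width: 0.01
t 2.92 p [ 0.5668 -0.0052  0.1112] F [0.5399 0.3047 0.4582] grip 0.01 q [-0.5386  0.2476  0.5737  1.8189 -0.1488  1.1151 -0.4056] qd max 0.004
down axis [ 0.0027  0.0001 -1.    ] twist to align y with +u 0.0000 u in tool [0.0014 1.     0.    ]
```

View pics/c2.png

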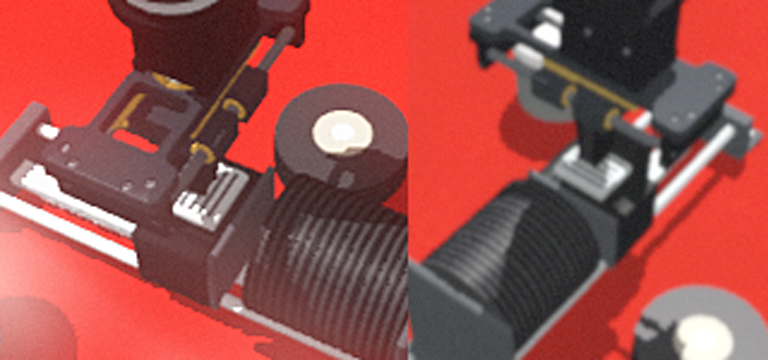

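View pics/w2z.png

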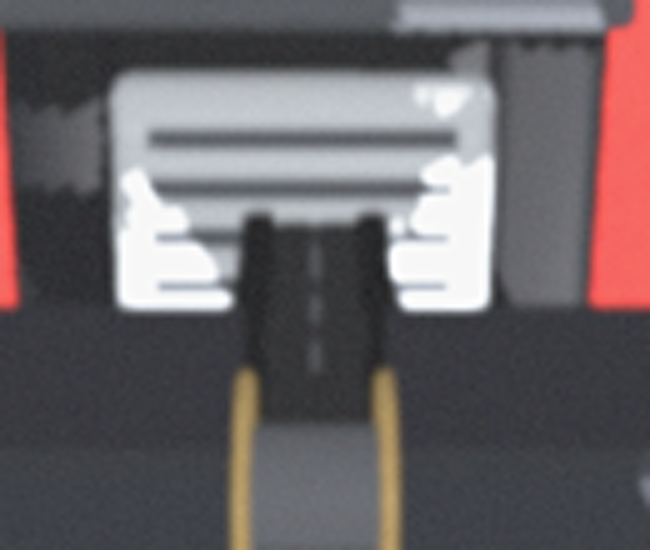

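Run:
```python
from rel import *
cm=ctrl.camera_model("wrist"); s=ctrl.get_state(); R=Ro.from_rotvec(s["tool_rot"]).as_matrix(); T=cm["T_tool_cam"]
def wz(p,zz):
    u_=np.linalg.solve(cm["K"],[p[0],p[1],1]); d=R@T[:3,:3]@u_; o=R@T[:3,3]+s["position"]; return o+d*(zz-o[2])/d[2]
f=lambda x,y:(190+x/5-.4,180+y/5-.4)
for nm,p,z in [("pad front",(305,72),.105),("pad L",(112,200),.105),("pad R",(493,200),.105),("tip front",(315,218),.1112),("tipL",(247,218),.1112),("tipR",(387,218),.1112),("face plate front top",(315,28),.095)]:
    e=wz(f(*p),z)-s["position"]; print(nm,"along %.4f across %.4f"%(e@u,e@w))
```

```text
pad front along 0.0264 across -0.0005
pad L along 0.0087 across -0.0259
pad R along 0.0086 across 0.0241
tip front along 0.0089 across 0.0007
tipL along 0.0089 across -0.0079
tipR along 0.0089 across 0.0099
face plate front top along 0.0293 across 0.0008
```

```bash
python3 -m pendant '[{"travel":[0.006,0,0],"twist":0},{"travel":[0.010,0,0],"twist":0},{"travel":[0.014,0,0],"twist":0},{"travel":[0.015,0,0],"twist":0},{"travel":[0.015,0,0],"twist":0}]'
python3 -c "
from rel import *
rel()"
```

```text
time: 3.7
position: [0.5675, -0.0054, 0.0974]
tool_rot: [0.387, 1.532, -0.385]
ft_force: [-0.9, 0.4, 9.6]
grip_width: 0.003
t 3.70 p [ 0.5675 -0.0054  0.0974] F [-0.8859  0.3683  9.6138] grip 0.00 q [-0.5334  0.2638  0.5706  1.8316 -0.1606  1.0876 -0.3966] qd max 0.002
down axis [ 0.0042  0.0006 -1.    ] twist to align y with +u -0.0003 u in tool [ 0.0025  1.     -0.0003]
```

```bash
python3 -m pendant '[{"travel":[0.002,-0.003,0],"twist":0},{"travel":[0.002,-0.006,0],"twist":0},{"travel":[0.002,-0.009,0],"twist":0},{"travel":[0.002,-0.013,0],"twist":0},{"travel":[0.002,-0.018,0],"twist":0},{"travel":[0.002,-0.024,0],"twist":0},{"travel":[0.002,-0.030,0],"twist":0},{"travel":[0.002,-0.036,0],"twist":0}]'
python3 -c "
from rel import *
rel()
for n in ['scene','side']: cv2.imwrite('pics/%s3.png'%n,ctrl.get_image(n)[:,:,::-1])
a=cv2.imread('pics/scene3.png')[120:270,100:270];b=cv2.imread('pics/side3.png')[90:240,190:340]
cv2.imwrite('pics/c3.png',cv2.resize(np.hstack([a,b]),None,fx=2.4,fy=2.4,interpolation=cv2.INTER_CUBIC))
"
```

```text
time: 4.7
position: [0.5516, -0.0349, 0.0973]
tool_rot: [0.389, 1.531, -0.38]
ft_force: [-2.1, 4.5, 12.9]
grip_width: 0.005
t 4.70 p [ 0.5516 -0.0349  0.0973] F [-2.115   4.4879 12.8545] grip 0.00 q [-0.5039  0.2308  0.5891  1.8696 -0.1501  1.0777 -0.3476] qd max 0.063
down axis [ 0.0063  0.0042 -1.    ] twist to align y with +u 0.0010 u in tool [0.0067 1.     0.001 ]
```

View pics/c3.png

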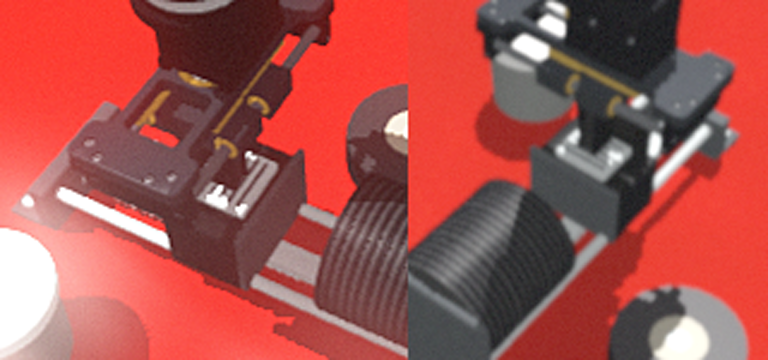

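```bash
python3 -m pendant '[{"travel":[0.002,-0.007,0],"twist":0},{"travel":[0.002,-0.014,0],"twist":0},{"travel":[0.002,-0.022,0],"twist":0},{"travel":[0.002,-0.030,0],"twist":0},{"travel":[0.002,-0.038,0],"twist":0},{"travel":[0.002,-0.046,0],"twist":0},{"travel":[0.002,-0.054,0],"twist":0},{"travel":[0.002,-0.062,0],"twist":0}]'
python3 -c "
from rel import *
rel()
s=ctrl.get_state();print((np.array(s['position'])-[.558,-.021,0])@u)
for n in ['scene','side']: cv2.imwrite('pics/%s4.png'%n,ctrl.get_image(n)[:,:,::-1])
a=cv2.imread('pics/scene4.png')[120:270,100:270];b=cv2.imread('pics/side4.png')[90:240,190:340]
cv2.imwrite('pics/c4.png',cv2.resize(np.hstack([a,b]),None,fx=2.4,fy=2.4,interpolation=cv2.INTER_CUBIC))
"
```

```text
time: 5.8
position: [0.5228, -0.0884, 0.0972]
tool_rot: [0.392, 1.531, -0.377]
ft_force: [-4.6, 5.4, 17.6]
grip_width: 0.004
t 5.80 p [ 0.5228 -0.0884  0.0972] F [-4.6276  5.3828 17.5982] grip 0.00 q [-0.4464  0.1819  0.6266  1.9235 -0.1313  1.0682 -0.2558] qd max 0.099
down axis [ 0.007   0.0076 -0.9999] twist to align y with +u 0.0012 u in tool [0.01   0.9999 0.0012]
-0.07603079950202755
```

View pics/c4.png

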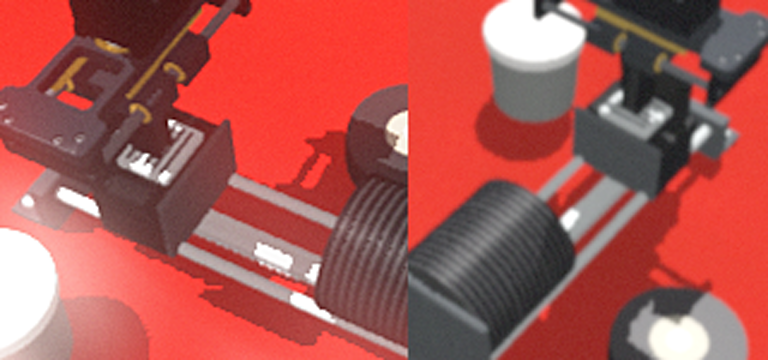

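```bash
python3 -m pendant '[{"travel":[0.0015,-0.008,0],"twist":0},{"travel":[0.0015,-0.016,0],"twist":0},{"travel":[0.001,-0.024,0],"twist":0},{"travel":[0.001,-0.031,0],"twist":0},{"travel":[0.001,-0.037,0],"twist":0},{"travel":[0.001,-0.042,0],"twist":0},{"travel":[0.001,-0.046,0],"twist":0}]'
python3 -c "
from rel import *
rel()
s=ctrl.get_state();print((np.array(s['position'])-[.558,-.021,0])@u)
"
```

```text
time: 6.78
position: [0.5026, -0.1276, 0.0973]
tool_rot: [0.395, 1.529, -0.375]
ft_force: [2.8, 5.0, 9.1]
grip_width: 0.007
t 6.78 p [ 0.5026 -0.1276  0.0973] F [2.8306 4.9564 9.1318] grip 0.01 q [-0.3993  0.1541  0.6568  1.9525 -0.1221  1.0624 -0.1803] qd max 0.052
down axis [ 0.0104  0.0105 -0.9999] twist to align y with +u 0.0011 u in tool [0.0141 0.9999 0.0011]
-0.12013258518887031
```

```bash
python3 -m pendant '[{"travel":[0.0015,-0.003,0],"twist":0},{"travel":[0.0015,-0.006,0],"twist":0},{"travel":[0.0015,-0.009,0],"twist":0},{"travel":[0.0015,-0.010,0],"twist":0}]'
python3 -c "
from rel import *
rel()
s=ctrl.get_state();print((np.array(s['position'])-[.558,-.021,0])@u, np.array(s['ft_force'])@u)
for n in ['scene','side']: cv2.imwrite('pics/%s5.png'%n,ctrl.get_image(n)[:,:,::-1])
a=cv2.imread('pics/scene5.png')[120:270,100:270];b=cv2.imread('pics/side5.png')[90:240,190:340]
cv2.imwrite('pics/c5.png',cv2.resize(np.hstack([a,b]),None,fx=2.4,fy=2.4,interpolation=cv2.INTER_CUBIC))
"
```

```text
time: 7.28
position: [0.5019, -0.1301, 0.0974]
tool_rot: [0.399, 1.524, -0.364]
ft_force: [4.8, 13.1, 7.6]
grip_width: 0.004
t 7.28 p [ 0.5019 -0.1301  0.0974] F [ 4.8183 13.0557  7.5621] grip 0.00 q [-0.3907  0.1501  0.6588  1.9565 -0.1307  1.0579 -0.1617] qd max 0.013
down axis [ 0.0171  0.0184 -0.9997] twist to align y with +u 0.0045 u in tool [0.0243 0.9997 0.0045]
-0.12264562520780921 13.782936756844217
```

View pics/c5.png

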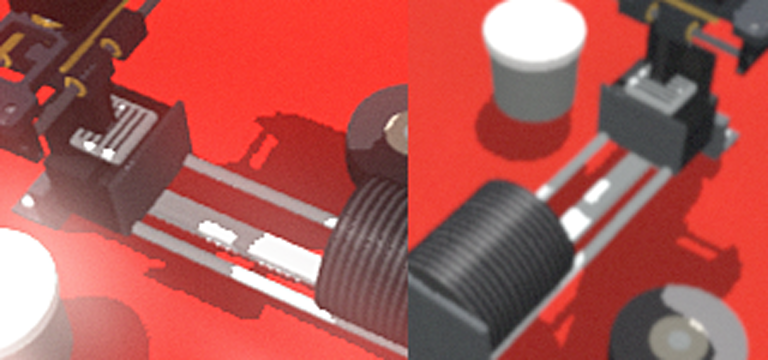

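```bash
python3 -m pendant '[{"travel":[0.0015,-0.008,0],"twist":0},{"travel":[0.0015,-0.012,0],"twist":0},{"travel":[0.0015,-0.012,0],"twist":0},{"travel":[0.0015,-0.012,0],"twist":0}]'
python3 -c "
from rel import *
rel()
s=ctrl.get_state();print((np.array(s['position'])-[.558,-.021,0])@u, np.array(s['ft_force'])@u)
"; python3 -c "
import cv2
cv2.imwrite('pics/c5s.png',cv2.resize(cv2.imread('pics/scene5.png')[150:220,95:185],None,fx=7,fy=7,interpolation=cv2.INTER_CUBIC))"
```

```text
time: 7.88
position: [0.502, -0.1299, 0.0975]
tool_rot: [0.404, 1.52, -0.347]
ft_force: [8.0, 20.7, 7.2]
grip_width: 0.005
t 7.88 p [ 0.502  -0.1299  0.0975] F [ 7.9543 20.7119  7.1832] grip 0.00 q [-0.3824  0.1457  0.6587  1.9604 -0.1444  1.0536 -0.1392] qd max 0.003
down axis [ 0.0256  0.0306 -0.9992] twist to align y with +u 0.0116 u in tool [0.0391 0.9992 0.0116]
-0.12241335788011515 22.012296912640416
```

View pics/c5s.png

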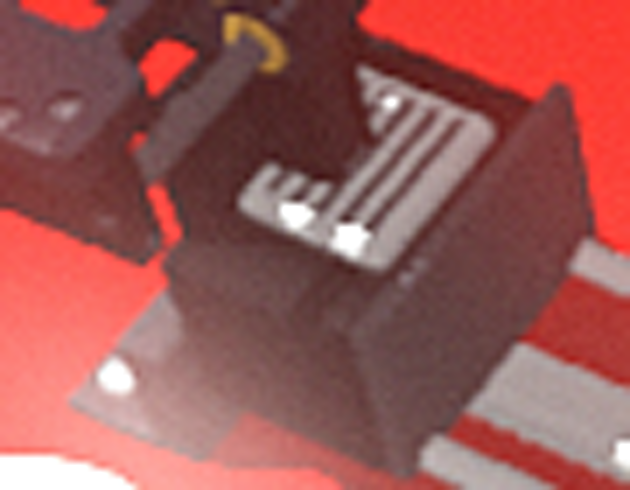

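```bash
python3 -m pendant '[{"travel":[0.001,-0.004,0],"twist":0},{"travel":[-0.004,-0.003,0],"twist":0},{"travel":[-0.009,-0.003,0],"twist":0},{"travel":[-0.014,-0.002,0],"twist":0},{"travel":[-0.016,0,0],"twist":0},{"travel":[-0.016,0.004,0],"twist":0},{"travel":[-0.025,0.006,0],"twist":0},{"travel":[-0.050,0.006,0],"twist":0},{"travel":[-0.090,0.006,0],"twist":0},{"travel":[-0.120,0.006,0],"twist":0}]'
python3 -c "
from rel import *
rel()
for n in ['scene','side','wrist']: cv2.imwrite('pics/%s6.png'%n,ctrl.get_image(n)[:,:,::-1])
a=cv2.imread('pics/scene6.png')[120:300,95:335];b=cv2.imread('pics/side6.png')[90:270,170:340]
cv2.imwrite('pics/c6.png',cv2.resize(np.hstack([a,b]),None,fx=1.9,fy=1.9,interpolation=cv2.INTER_CUBIC))
"
```

```text
time: 9.12
position: [0.5019, -0.1291, 0.2198]
tool_rot: [0.405, 1.518, -0.348]
ft_force: [-0.1, 0.2, -0.7]
grip_width: 0.009
t 9.12 p [ 0.5019 -0.1291  0.2198] F [-0.1214  0.2354 -0.6738] grip 0.01 q [-0.4203  0.0135  0.6578  1.8146 -0.0455  1.2974 -0.2321] qd max 0.478
down axis [ 0.0271  0.0301 -0.9992] twist to align y with +u 0.0106 u in tool [0.0393 0.9992 0.0106]
```

View pics/c6.png

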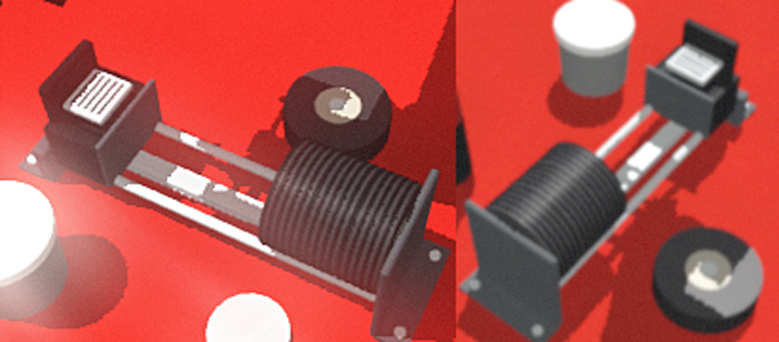

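View pics/wrist6.png

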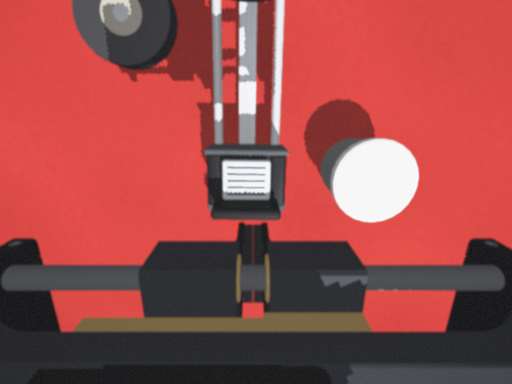

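The jaw now stands against the stop block, with the pad at about scene (147,171) and side (283,125). The packs, tub, can and stack look unmoved. I'll check that with numbers.

Run:
```python
from rel import *
q={}
for n,b,b0 in [("scene",(125,150,168,190),(198,180,236,220)),("side",(268,110,300,138),(238,145,276,176))]:
    for k,(x0,y0,x1,y1) in (("6",b),("0",b0)):
        hsv=cv2.cvtColor(cv2.imread(f"pics/{n}{k}.png"),cv2.COLOR_BGR2HSV)
        m=((hsv[...,1]<90)&(hsv[...,2]>130)).astype(np.uint8)*255
        z=np.zeros_like(m); z[y0:y1,x0:x1]=m[y0:y1,x0:x1]; z=cv2.morphologyEx(z,cv2.MORPH_CLOSE,np.ones((5,5)))
        c=max(cv2.findContours(z,cv2.RETR_EXTERNAL,cv2.CHAIN_APPROX_NONE)[0],key=cv2.contourArea)
        M=cv2.moments(c); q[n,k]=(M['m10']/M['m00'],M['m01']/M['m00'])
        print(n,k,q[n,k],cv2.contourArea(c),onz(n,q[n,k],.105))
for k in "06": print(k,tri(q["scene",k],q["side",k]))
d=tri(q["scene","6"],q["side","6"])[0]-tri(q["scene","0"],q["side","0"])[0]
print("moved along u %.4f across %.4f"%(d@u,d@w))
# shift of goods by patch matching between before/after
for n,its in dict(scene=dict(can=(198,270,255,355),tub=(55,212,132,290),packtop=(255,190,330,300)),side=dict(can=(135,120,182,192),tub=(218,86,268,140),packs=(178,180,240,268),stack=(270,208,334,268))).items():
    A,B=cv2.imread(f"pics/{n}0.png",0),cv2.imread(f"pics/{n}6.png",0)
    for k,(x0,y0,x1,y1) in its.items():
        r=cv2.matchTemplate(B[y0-6:y1+6,x0-6:x1+6],A[y0:y1,x0:x1],cv2.TM_CCOEFF_NORMED); _,v,_,l=cv2.minMaxLoc(r); print(n,k,"shift",l[0]-6,l[1]-6,"%.3f"%v)
```

```text
scene 6 (148.4796860572484, 171.83679593721143) 722.0 [ 0.5094 -0.1136  0.105 ]
scene 0 (215.09197994987468, 199.9739348370927) 665.0 [ 0.571  -0.0001  0.105 ]
side 6 (291.12243453644726, 122.90233545647558) 235.5 [ 0.5107 -0.1133  0.105 ]
side 0 (255.71379605826905, 160.46101113967435) 389.0 [0.5673 0.0053 0.105 ]
0 (array([ 0.5676, -0.0001,  0.0997]), np.float64(0.0009987737223760551))
6 (array([ 0.5105, -0.1131,  0.1056]), np.float64(0.0009318961600901353))
moved along u -0.1266 across 0.0030
scene can shift 0 0 0.998
scene tub shift 0 0 0.995
scene packtop shift 0 0 0.817
side can shift 0 0 0.999
side tub shift 0 0 0.997
side packs shift 0 0 0.990
side stack shift 1 1 0.643
```

```bash
python3 -c "
import cv2,numpy as np
a=cv2.imread('pics/side6.png')[90:170,255:345];b=cv2.imread('pics/scene6.png')[130:210,95:185]
cv2.imwrite('pics/c6z.png',cv2.resize(np.hstack([a,b]),None,fx=4.3,fy=4.3,interpolation=cv2.INTER_CUBIC))
for k in '06':
    g=cv2.imread('pics/side%s.png'%k)[200:275,265:340]; cv2.imwrite('pics/st%s.png'%k,g)
cv2.imwrite('pics/st.png',cv2.resize(np.hstack([cv2.imread('pics/st0.png'),cv2.imread('pics/st6.png')]),None,fx=4,fy=4))
"
```

```text
(no output)
```

View pics/c6z.png

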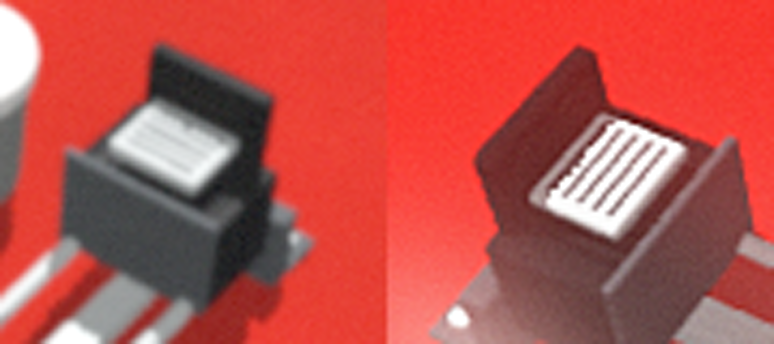

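View pics/st.png

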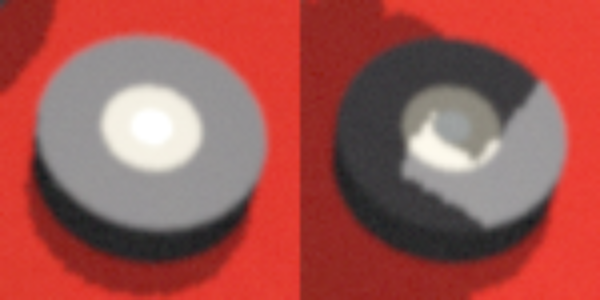

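```bash
python3 -m pendant '[{"travel":[-0.02,0,0],"twist":0},{"travel":[-0.04,0,0],"twist":0},{"travel":[-0.04,0,0],"twist":0},{"travel":[-0.04,0,0],"twist":0}]'
python3 -c "
from rel import *
rel()
ctrl.close_job()"
```

```text
time: 9.78
position: [0.5008, -0.1301, 0.2581]
tool_rot: [0.405, 1.518, -0.348]
ft_force: [-1.1, -0.1, -0.2]
grip_width: 0.006
t 9.78 p [ 0.5008 -0.1301  0.2581] F [-1.08   -0.1225 -0.167 ] grip 0.01 q [-0.4244 -0.0118  0.6538  1.7579 -0.0292  1.3737 -0.2464] qd max 0.004
down axis [ 0.0271  0.0304 -0.9992] twist to align y with +u 0.0107 u in tool [0.0396 0.9992 0.0107]
the job is handed in; nothing more can be done
```

The jaw is back at the stop block, the release is up again, and the job was handed in at 9.8 s. I pressed the release with the shut fingertips until it bottomed (tip at 97.4 mm) and held it there while pushing the post back. The release went up before I moved away.

**At the stop:** the jaw stopped moving, and pushing harder (22 N) with the release still fully down gave no more travel. The pictures show it against the block, about 127 mm further back than it started.

**Release and clearance:** the release was measured at about 105 mm high, which is its "up" height. The arm ended with its tip 258 mm above the counter, touching nothing.

**Other goods:** the can, tub and packs showed no shift between the before and after pictures. The packs' match in the scene view was weaker (0.82).

**Checks that disagreed:**
- **Stack:** the picture match was poor (0.64, 1 px) because the arm's shadow fell on it. By eye it has not moved.
- **Pad position:** with my rough estimate of the rack's origin, the pad ended about 10 mm short of where I expected it at the stop. That expectation assumed the jaw's back is flush with the post, so I relied on the hard stop and the pictures instead.
- **Starting pad height:** it came out at 100 mm instead of 105 mm. I put that down to noise in picking out the pad.

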